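Load the bottle feed rack against its sprung pusher and hold the row at the stop

TASK

Load the feed rack: stand the small white plastic bottle in the channel in front of the sprung pusher plate, then the small amber glass bottle next to it in the same row, on the side away from the plate. Then press the row steadily by the amber bottle, without ramming it, until the pusher plate is fully back against its hard stop, and finish while still holding the row pressed there with the gripper on the amber bottle (gripping it or pushing from behind), both bottles upright on the channel floor (the keeper will be fitted while you hold). Do not touch the white bottle or the plate with the gripper at the end, and leave the other glassware and bottles standing where they are.

Things in the scene. Friction and masses are not known exactly. Their poses are not given: they have to be found in the camera images.
- rack: Fixed bottle rack: grey base 10 mm thick with a channel 64 mm wide between two aluminium rails, spring housing at the far end. Origin: on the worktop, on the channel's centre line. +x along the channel towards the housing (away from the robot, within 0.3 rad), z up. Channel floor at z = 10 mm, rails x = -80 to 100 mm, 6 mm thick, tops at z = 28 mm. Base x = -90 to 155, y = -50 to 50 mm; -x end open
- plate (a joint): travel of the sprung pusher plate in m: 0 = fully forward (at rest, as at the start), 0.030 = fully back at the hard stop; it moves along the rack's +x and springs forward when let go. Spring push: about 4 N at 0, 8 N at the stop
- face (a point): middle of the pusher plate's pressing face, which looks along the rack's -x; at travel 0 it is at x = 55 mm, z = 46 mm in the rack's frame. The white plate is 56 mm wide, from 15 to 77 mm above the worktop; the housing behind it stands at x = 110 to 150 mm, 70 mm wide, top at z = 76 mm
- white_center (a point): small white plastic wide-neck bottle, loose, 113 mm tall, body 52 mm in diameter up to about 80 mm above its foot, ribbed cap 38 mm in diameter at 90 to 113 mm, about 0.09 kg. The point is on its axis, 56.5 mm above its foot; z is its upright axis. It starts at the front of the worktop, left or right of the rack, the amber one on the other side (not the one far back by the stand)
- amber_center (a point): small amber glass bottle with a black screw cap, the smallest amber bottle on the bench, loose, 116 mm tall, body 52 mm in diameter up to about 75 mm above its foot, cap 35 mm in diameter at 90 to 116 mm, about 0.16 kg. The point is on its axis, 58 mm above its foot; z is its upright axis. It starts upright on the worktop
There are look-alikes about, which are no part of the job. Leave any turquoise or yellow look-alike of the part that bears amber_center alone.

How it is judged:
By the outcome, as a careful person would: the job done as asked, in the order asked, and still so for the second after the job is handed in, while the arm keeps its last pose, push and grip.
It also fails if it takes over 70 s, if anything falls off the work surface, if the arm or the gripper's body presses on something with over 40 N, if the wrist force passes 120 N, or if a joint passes its speed limit or range.

ROBOT

A 6-joint arm with a two-finger parallel gripper is mounted at the origin on a cart in front of the work surface, level with it; the furniture and walls round the work are solid. World frame = base frame: x ahead of the robot, y to its left, z up, the work surface at z = 0. Lengths are in m, angles in rad, forces in N, time in s.
With the tool pointing down it reaches from about 0.325 to 0.9 m from the base axis. Payload 6.1 kg.
Tool frame: the origin (TCP) lies between the finger pads; the fingertips stand 14 mm ahead of it and the grasp point (between the pads) lies 5 mm behind it (env.nose_length is the distance from the TCP to the fingertips, in m); x points along the fingers, z is the direction in which the jaws open and shut, and the axes are right-handed (so a half turn about x gives the same grasp; the last joint's range is limited). The gripper opens to 85 mm and grips with 20 to 120 N. Pads are 22 mm wide; open, the fingers measure 114 mm over their backs; the gripper's body (76 mm by 85 mm) begins 54 mm behind the grasp point. The pads swing forward as they close: fully open they stand 13 mm farther back than shut.
Start: joints at [-1.252, 0.22, 1.526, -0, 1.395, -0.126], TCP at [0.269, -0.564, 0.245] pointing down, gripper open.
Joint ranges: [-2.98, 2.98], [-0.91, 2.08], [0.09, 2.57], [-1.24, 4.39], [0.2, 2.65], [-2.68, 2.68]. Speed limits (rad/s): [2.57, 2.57, 3.01, 3.14, 3.14, 3.14].

INTERFACE

Orientations are given as a rotation vector (axis times angle).
In Python, from bench import get_obs, viewer, env gives the robot as it stands.
- The arm moves only by the tool send_rows, never from a script. Its argument "rows" is a list of rows, each an object with "dp": the shift along the tool's x, y, z in units of 25 mm (1.0 is 25 mm), a list of three; "spin": the turn about the tool's x in units of 5 degrees (1.0 is 5 degrees). A call has exactly 5 rows; each row is the pose to reach, as a shift and turn from the pose commanded when the call began, along the tool's axes at that moment; what a row does not reach only later rows make up. A row lasts 1/8 s, in which the tool goes at most 62.5 mm and 10.7 degrees, less where a joint would pass 70% of its speed; a pose out of reach is approached as far as the arm can. A call with a gripper value outside its range is refused whole. "fingers" is the opening, from 0 (shut) to 1 (fully open), set as the call begins (left out, the last holds). The fingers move at their own pace and stop on an object; "newtons" is the grip in N (left out, the last holds). Time passes only in rows, so rows that repeat a pose let the fingers close, or fill a call up. It gives the time, the measured TCP pose, the force and the opening at its end, in the units of the state.
- get_obs(): the state, without advancing time (a new reading comes with each control period).
- viewer.grab_frame(name): name is "scene" or "top" or "wrist"; returns a dict with "frame" (400x640x3 uint8, red, green, blue), "fov_y" (degrees; the focal length in pixels is half the picture's height over the tangent of half this angle, whatever the lens; pixels are square), "cx", "cy" (the principal point, pixels), "R" (3x3) and "t" (3): a world point X has camera coordinates R X + t; the wrist camera has in their place "T_tool_cam" (4x4, takes a point from camera to tool coordinates, whose origin is the TCP and whose axes are the tool frame's). Camera axes: x right, y down, z forward; pixel columns grow to the right and rows downward; lengths in m; the calibration is good to about 2 mm. A picture is of the moment at which its call begins: read the wrist's pose just before it. There is no depth.
- env.close_job(): hands the job in, once; it reports no verdict.
The state is a dict: "time_s": time; "q": joint angles; "qd": joint speeds; "joint_efforts": joint torques, N m; "eef_pos": TCP position; "tcp_rot": TCP orientation; "wrist_force": force on the tool from outside, world axes, zero at the start; "torque": the same for the moment, N m; "width": finger opening in m.
Only numpy, scipy, OpenCV 4.12 (cv2) and the standard library are available. Lean on these libraries where they do the work, as an engineer would, in place of code of your own. Each camera call takes 0.05 s, during which the arm holds its last target.

## Working session

There is one attempt and no reset: what is moved stays moved. The work goes in short steps, Python scripts to look and compute and a tool call to move; the robot and the scene stay as the last step left them, time stands still between calls to the robot, and variables do not carry over. Pictures are saved under pics/ and viewed, and the job is handed in when it is done.

Besides the shell and the picture viewer there is one more tool, called as name(argument=value, ...), one argument or row to a line, values as JSON. send_rows: Moves the arm, as the interface text tells. Its arguments: {"type":"object","properties":{"rows":{"type":"array"},"fingers":{"type":"number"},"newtons":{"type":"number"}},"required":["rows"]}

```bash
mkdir -p pics; ls
python3 - <<'E'
from bench import get_obs, viewer, env
import cv2,numpy as np,pickle
o=get_obs();print(o)
for n in ["scene","top","wrist"]:
    g=viewer.grab_frame(n);pickle.dump(g,open(f"pics/{n}0.pkl","wb"))
    cv2.imwrite(f"pics/{n}0.png",g["frame"][:,:,::-1])
    print(n,{k:v for k,v in g.items() if k!="frame"})
print(env.nose_length)
E
```

```text
pics
{'time_s': 0.0, 'q': array([-1.25210282e+00,  2.21217969e-01,  1.52762606e+00, -3.34550325e-05,
        1.39466806e+00, -1.26128687e-01]), 'qd': array([-0.00034719,  0.00100233, -0.00022564, -0.00159834, -0.00050323,
       -0.00016379]), 'joint_efforts': array([ 6.60730052e-05, -4.96903610e+01, -3.89392197e+01, -7.25981340e-05,
        1.11630518e-02, -1.80309058e-05]), 'eef_pos': array([ 0.268725  , -0.56364291,  0.24419634]), 'tcp_rot': array([ 0.87678222,  1.38893937, -0.87482116]), 'wrist_force': array([ 0.54156719, -0.0727543 , -0.78739583]), 'torque': array([ 0.0400401 , -0.01929516, -0.0341416 ]), 'width': 0.08519999927947766}
scene {'fov_y': 55.80040457660883, 'cx': 321.0621811811866, 'cy': 194.0460442749875, 'R': array([[-0.7014518 , -0.71270201,  0.00460493],
       [-0.5402134 ,  0.52744922, -0.65571854],
       [ 0.46490306, -0.4624426 , -0.75499138]]), 't': array([0.36207809, 0.26941604, 1.03442567])}
top {'fov_y': 44.94653743455822, 'cx': 314.3412619148675, 'cy': 197.84145031743532, 'R': array([[-0.00517044, -0.99998288, -0.00273913],
       [-0.97875613,  0.00562208, -0.2049508 ],
       [ 0.20496269,  0.00162125, -0.97876844]]), 't': array([0.07366728, 0.47594556, 1.44228412])}
wrist {'fov_y': 66.96403805534428, 'cx': 318.26098327720865, 'cy': 197.62736088894752, 'T_tool_cam': array([[-5.72445269e-05, -2.62273645e-01,  9.64993540e-01,
        -1.28341927e-01],
       [ 8.04602454e-04, -9.64993241e-01, -2.62273516e-01,
         6.79914382e-02],
       [ 9.99999675e-01,  7.61422447e-04,  2.66266600e-04,
         6.70073808e-04],
       [ 0.00000000e+00,  0.00000000e+00,  0.00000000e+00,
         1.00000000e+00]])}
0.014
```

View pics/scene0.png

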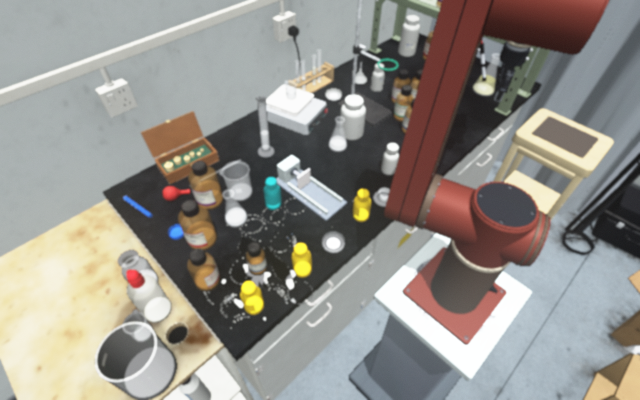

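View pics/top0.png

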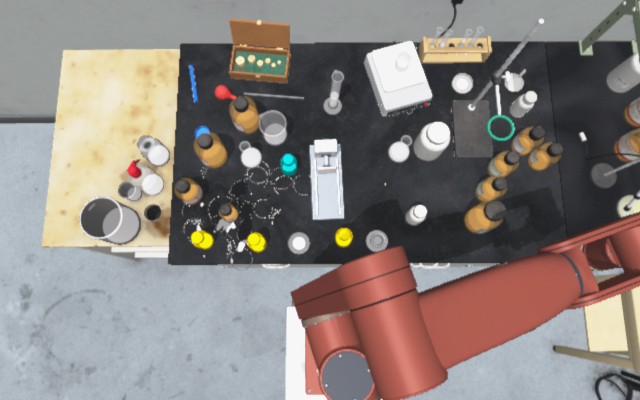

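View pics/wrist0.png

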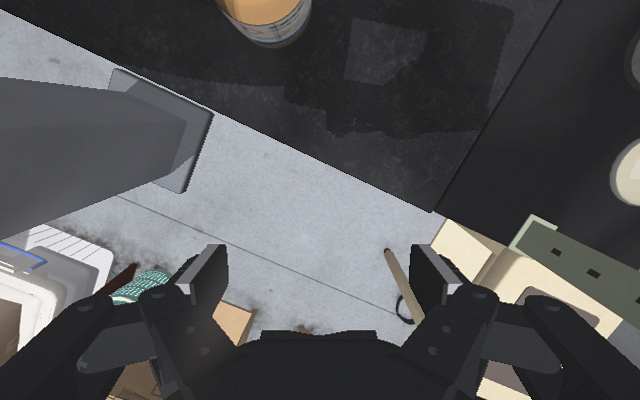

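Top view candidates:
- White bottle: (417,214) front right, (433,140) large, (523,102) by the stand.
- Amber bottle: (228,212) small and front left, (188,190), (210,150), (243,113), and the right-hand group around (490,190).

Yellow (202,238), (256,241), (344,237) and turquoise (289,163) are excluded. I choose white (417,214) and amber (228,212), and check both in crops.

```bash
cat > h.py <<'E'
import numpy as np,cv2,pickle
from scipy.spatial.transform import Rotation as Ro
def K(g):
    f=g["frame"].shape[0]/2/np.tan(np.radians(g["fov_y"]/2));return f,g["cx"],g["cy"]
def RT(g,o=None):
    if "R" in g: return np.array(g["R"]),np.array(g["t"])
    T=np.eye(4);T[:3,:3]=Ro.from_rotvec(o["tcp_rot"]).as_matrix();T[:3,3]=o["eef_pos"]
    W=np.linalg.inv(T@g["T_tool_cam"]);return W[:3,:3],W[:3,3]
def ray(g,u,v,z,o=None):
    f,cx,cy=K(g);R,t=RT(g,o);c=-R.T@t;d=R.T@np.array([(u-cx)/f,(v-cy)/f,1]);return c+d*(z-c[2])/d[2]
def proj(g,X,o=None):
    f,cx,cy=K(g);R,t=RT(g,o);p=R@np.asarray(X)+t;return np.array([cx+f*p[0]/p[2],cy+f*p[1]/p[2]])
E
python3 - <<'E'
from h import *
g=pickle.load(open("pics/top0.pkl","rb"));s=pickle.load(open("pics/scene0.pkl","rb"))
def crop(g,x,y,w,h,k): return cv2.resize(g["frame"][y:y+h,x:x+w,::-1],None,fx=k,fy=k,interpolation=cv2.INTER_CUBIC)
a=crop(g,180,130,100,130,4);b=crop(g,380,190,100,65,4);c=crop(g,290,130,100,65,4)
cv2.imwrite("pics/c1.png",np.hstack([a,np.vstack([b,c])]))
a=crop(s,180,220,140,100,4);b=crop(s,360,130,60,50,4);c=crop(s,265,145,90,80,4)
cv2.imwrite("pics/c2.png",a)
cv2.imwrite("pics/c3.png",np.vstack([cv2.resize(b,(480,400)),cv2.resize(c,(480,427))])[:,:][:600*2])
for n,p,zs in [("white",(419,208),(.113,)),("whitefoot",(413,222),(0,)),("amber",(231,205),(.116,)),("amberfoot",(227,219),(0,)),("rack front L",(312,218),(0.01,)),("rack front R",(343,216),(.01,)),("far L",(315,142),(.076,)),("far R",(337,140),(.076,))]:
    for z in zs: print(n,ray(g,*p,z).round(3))
E
```

```text
white [ 0.431 -0.236  0.113]
whitefoot [ 0.407 -0.24   0.   ]
amber [0.442 0.316 0.116]
amberfoot [0.42  0.348 0.   ]
rack front L [0.42  0.079 0.01 ]
rack front R [ 0.426 -0.019  0.01 ]
far L [0.648 0.068 0.076]
far R [ 0.654 -0.     0.076]
```

View pics/c1.png

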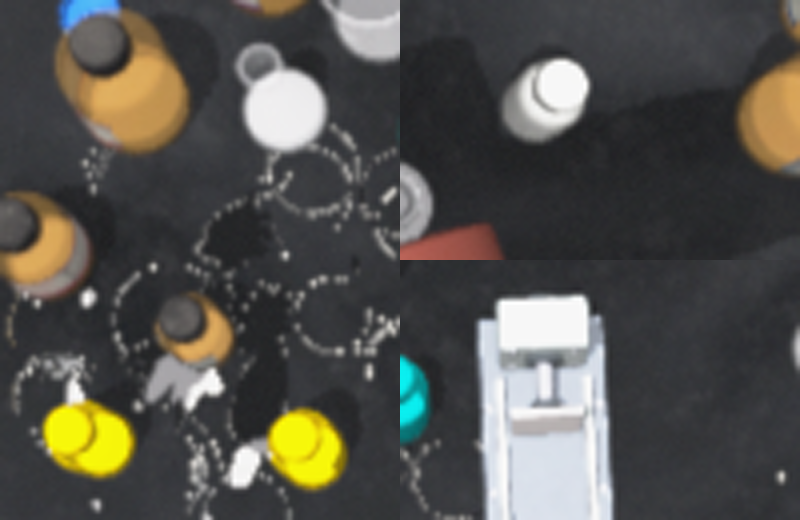

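View pics/c2.png

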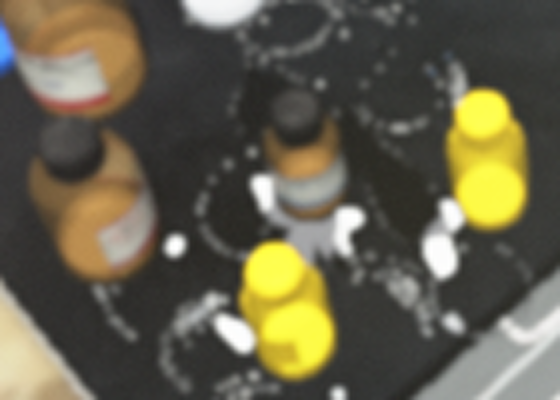

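View pics/c3.png

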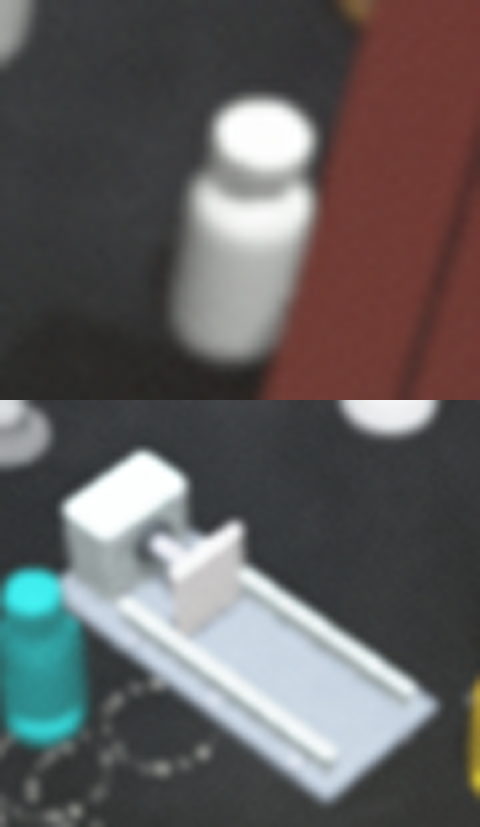

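Run:
```python
from h import *
from scipy.optimize import least_squares
g=pickle.load(open("pics/top0.pkl","rb"));s=pickle.load(open("pics/scene0.pkl","rb"))
for n,a,b in [("white",(420.5,211),(393,146)),("amber",(225.8,209.2),(254.2,246))]:
    r=least_squares(lambda X:np.r_[proj(g,X)-a,proj(s,X)-b],[.4,0,.1]);print(n,r.x.round(4),r.fun.round(1),ray(g,*a,.113 if n=="white" else .116).round(4))
# rack in rectified plane z=.01
f=g["frame"]
# homography: world(x,y)@z=.01 -> pix
ws=np.array([[.38,.15],[.38,-.1],[.75,-.1],[.75,.15]],np.float32)
px=np.array([proj(g,[*w,.01]) for w in ws],np.float32)
dst=np.array([[(.15-w[1])*2000,(.75-w[0])*1500] for w in ws],np.float32)
dst=np.array([[(.15-w[1])*1500,(.75-w[0])*1500] for w in ws],np.float32)
im=cv2.warpPerspective(f,cv2.getPerspectiveTransform(px,dst),(375,555))
cv2.imwrite("pics/rect.png",im[:,:,::-1])
gr=im.max(2);m=(gr>110).astype(np.uint8)
# side edges per row
L=[];Rr=[]
for r in range(250,480,5):
    c=np.where(m[r])[0]
    if len(c)<50: continue
    c=c[(c>60)&(c<300)]
    x=.75-r/1500
    L.append((x,.15-c.min()/1500));Rr.append((x,.15-c.max()/1500))
L=np.array(L);Rr=np.array(Rr)
for E in(L,Rr):
    p=np.polyfit(E[:,0],E[:,1],1);print(p,np.abs(np.polyval(p,E[:,0])-E[:,1]).max(),E[0],E[-1])
for c in range(100,280,20):
    r=np.where(m[:,c])[0];r=r[r<520];print(round(.15-c/1500,3),round(.75-r.max()/1500,4) if len(r) else None)
```

```text
white [ 0.4211 -0.24    0.1146] [ 0.1  0.2 -0.2 -0.1] [ 0.4218 -0.2401  0.113 ]
amber [0.4307 0.3315 0.1137] [-0.1 -0.1  0.2  0. ] [0.4299 0.3307 0.116 ]
[0.0324021  0.06792024] 0.025320053448453075 [0.58333333 0.08533333] [0.43333333 0.08      ]
[ 0.03574468 -0.03753253] 0.0009100215849521844 [ 0.58333333 -0.01666667] [ 0.43333333 -0.02133333]
0.083 0.4747
0.07 0.4147
0.057 0.4147
0.043 0.4153
0.03 0.416
0.017 0.4167
0.003 0.4173
-0.01 0.4173
-0.023 None
```

View pics/rect.png

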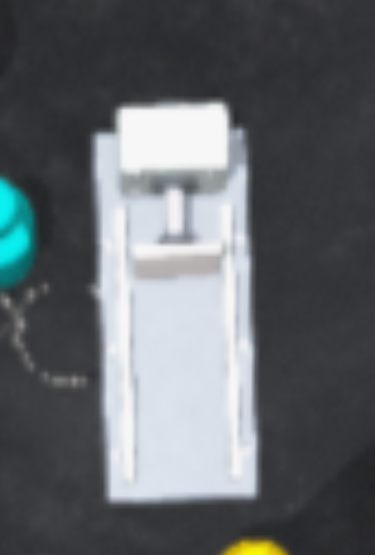

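The crops show the white bottle alone with its cap centre at (420.5,211), and the small amber, with its grey label, at (225.8,209.2) between two yellows. The rack yaw is about +0.035, its origin is about (0.506,0.0325), and the base width measures 101 mm against the nominal 100. Next I work out the tool axes and the clearances.

```bash
cat >> h.py <<'E'
RY=0.035;RO=np.array([.506,.0325])
def rack(x,y=0): c,s=np.cos(RY),np.sin(RY);return RO+np.array([c*x-s*y,s*x+c*y])
def st():
    from bench import get_obs
    o=get_obs();M=Ro.from_rotvec(o["tcp_rot"]).as_matrix()
    print("t",round(o["time_s"],2),"p",o["eef_pos"].round(4),"w",round(o["width"],4),"F",o["wrist_force"].round(1),"z ax",M[:,2].round(3),"y",M[:,1].round(3),"q6",o["q"][5].round(3))
    return o,M
def to(target,jaw=None):
    "dp units to world target; jaw = desired jaw axis heading (rad)"
    o,M=st();d=M.T@(np.asarray(target)-o["eef_pos"])/.025
    print("dp",d.round(2))
    if jaw is not None:
        v=M.T@np.array([np.cos(jaw),np.sin(jaw),0]);a=np.degrees(np.arctan2(-v[1],v[2]));a=(a+90)%180-90
        print("spin",round(a/5,2))
E
python3 - <<'E'
from h import *
g=pickle.load(open("pics/top0.pkl","rb"))
for n,p in dict(yL=(198,239),yM=(254,239),yR=(344,233),bigA=(184,186),wlarge=(433,131)).items():
    print(n,ray(g,*p,.116).round(3),ray(g,*p,.0).round(3))
print(rack(24),rack(-38),rack(7),rack(55))
to([.4215,-.24,.245],np.pi/2+RY)
E
```

```text
yL [0.343 0.408 0.116] [0.357 0.437 0.   ]
yM [0.342 0.246 0.116] [0.356 0.261 0.   ]
yR [ 0.358 -0.015  0.116] [ 0.373 -0.021  0.   ]
bigA [0.5   0.457 0.116] [0.528 0.489 0.   ]
wlarge [ 0.667 -0.29   0.116] [ 0.709 -0.319  0.   ]
[24.4913015   0.87232851] [-37.47072738  -1.29722847] [7.50171294 0.27744998] [55.47231594  1.957107  ]
t 0.15 p [ 0.2688 -0.5638  0.2444] w 0.0854 F [-0.6 -0.  -0.8] z ax [ 0.43  -0.903 -0.002] y [0.903 0.43  0.   ] q6 -0.126
dp [-1.000e-02  1.109e+01 -9.060e+00]
spin 4.7
```

send_rows(
  rows=[
    {"dp": [0, 11.1, -9.06], "spin": 4.7},
    {"dp": [0, 11.1, -9.06], "spin": 4.7},
    {"dp": [0, 11.1, -9.06], "spin": 4.7},
    {"dp": [0, 11.1, -9.06], "spin": 4.7},
    {"dp": [0, 11.1, -9.06], "spin": 4.7},
  ],
  fingers=1,
  newtons=40,
)

```text
time_s: 0.78
eef_pos: [0.4029, -0.2797, 0.2452]
tcp_rot: [1.184, 1.225, -1.184]
wrist_force: [1.3, 0.2, 0.5]
width: 0.0855
```

```bash
python3 -c "
from h import *
to([.4215,-.24,.245],np.pi/2+RY)"
```

```text
t 0.78 p [ 0.4029 -0.2797  0.2452] w 0.0855 F [1.3 0.2 0.5] z ax [ 0.034 -0.999 -0.   ] y [0.999 0.034 0.   ] q6 0.769
dp [ 0.01  0.8  -1.56]
spin -0.01
```

send_rows(
  rows=[
    {"dp": [0, 0.8, -1.56], "spin": 0},
    {"dp": [0, 0.8, -1.56], "spin": 0},
    {"dp": [0, 0.8, -1.56], "spin": 0},
    {"dp": [0, 0.8, -1.56], "spin": 0},
    {"dp": [0, 0.8, -1.56], "spin": 0},
  ],
)

```text
time_s: 1.4
eef_pos: [0.4206, -0.2429, 0.2452]
tcp_rot: [1.185, 1.225, -1.185]
wrist_force: [-0.1, -0.5, -0.3]
width: 0.0854
```

```bash
cat > shot.py <<'E'
import sys
from h import *
from bench import get_obs,viewer
o,M=st()
for n in sys.argv[2:]:
    g=viewer.grab_frame(n);pickle.dump((g,o),open(f"pics/{n}{sys.argv[1]}.pkl","wb"));cv2.imwrite(f"pics/{n}{sys.argv[1]}.png",g["frame"][:,:,::-1])
E
python3 shot.py 1 wrist top
```

```text
t 1.4 p [ 0.4206 -0.2429  0.2452] w 0.0854 F [-0.1 -0.5 -0.3] z ax [ 0.033 -0.999 -0.   ] y [ 0.999  0.033 -0.   ] q6 0.852
```

View pics/wrist1.png

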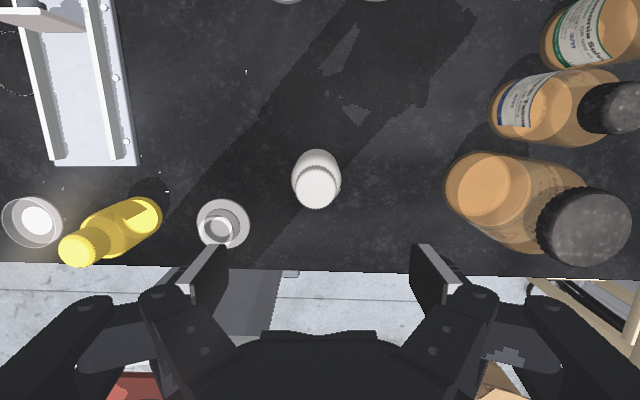

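View pics/top1.png

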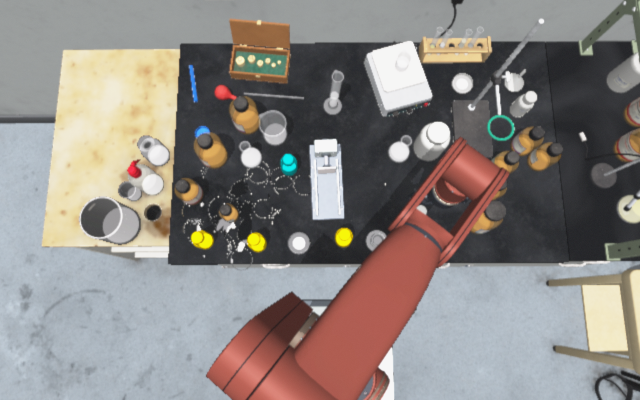

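The wrist view shows the white cap top at about (317,188) and the rack's right front base corner at (136,166), with nothing around the bottle.

```bash
python3 -c "
from h import *
g,o=pickle.load(open('pics/wrist1.pkl','rb'))
print(ray(g,317,188,.113,o),'corner',ray(g,136,166,.01,o), 'far edge pt',ray(g,114,0,.01,o))
R=rack
import h
c,s=np.cos(RY),np.sin(RY)
print('corner pred',RO+[c*-.09+s*.05,s*-.09-c*.05])
to([.4215,-.24,.063])
"
```

```text
[ 0.42668229 -0.24161866  0.113     ] corner [ 0.42212744 -0.02194667  0.01      ] far edge pt [ 0.59913158 -0.02072282  0.01      ]
corner pred [ 0.41780476 -0.02061874]
t 1.5 p [ 0.4207 -0.2427  0.2452] w 0.0859 F [-0.2  0.2 -0.7] z ax [ 0.033 -0.999 -0.   ] y [ 0.999  0.033 -0.   ] q6 0.852
dp [ 7.29  0.04 -0.11]
```

send_rows(
  rows=[
    {"dp": [1.5, 0.13, -0.1], "spin": 0},
    {"dp": [3.5, 0.13, -0.1], "spin": 0},
    {"dp": [5.3, 0.13, -0.1], "spin": 0},
    {"dp": [6.6, 0.13, -0.1], "spin": 0},
    {"dp": [7.28, 0.13, -0.1], "spin": 0},
  ],
)

```text
time_s: 2.12
eef_pos: [0.4231, -0.2389, 0.0614]
tcp_rot: [1.184, 1.228, -1.185]
wrist_force: [-0.2, 0.7, 0.9]
width: 0.0855
```

send_rows(
  rows=[
    {"dp": [0, 0, 0], "spin": 0},
    {"dp": [0, 0, 0], "spin": 0},
    {"dp": [0, 0, 0], "spin": 0},
    {"dp": [0, 0, 0], "spin": 0},
    {"dp": [0, 0, 0], "spin": 0},
  ],
  fingers=0,
  newtons=30,
)

```text
time_s: 2.75
eef_pos: [0.4255, -0.2403, 0.065]
tcp_rot: [1.183, 1.222, -1.183]
wrist_force: [0.2, 0.4, 7.1]
width: 0.0482
```

```bash
python3 shot.py 2 wrist
```

```text
t 2.75 p [ 0.4255 -0.2403  0.065 ] w 0.0482 F [0.2 0.4 7.1] z ax [ 0.035 -0.999  0.002] y [0.999 0.035 0.003] q6 0.86
```

View pics/wrist2.png

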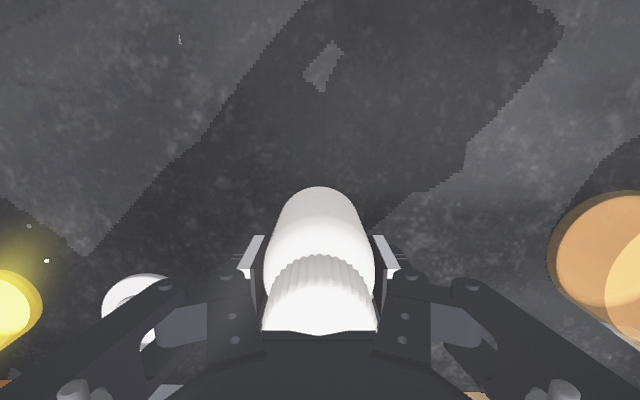

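The white bottle is between the pads. The 48 mm width and the upward 7 N are worth checking, so I let it settle.

send_rows(
  rows=[
    {"dp": [0, 0, 0], "spin": 0},
    {"dp": [0, 0, 0], "spin": 0},
    {"dp": [-0.05, 0, 0], "spin": 0},
    {"dp": [-0.1, 0, 0], "spin": 0},
    {"dp": [-0.2, 0, 0], "spin": 0},
  ],
)

```text
time_s: 3.42
eef_pos: [0.4238, -0.239, 0.068]
tcp_rot: [1.184, 1.226, -1.184]
wrist_force: [0.4, 0.2, -0.4]
width: 0.0491
```

```bash
python3 shot.py 3 scene
```

```text
t 3.42 p [ 0.4238 -0.239   0.068 ] w 0.0491 F [ 0.4  0.2 -0.4] z ax [ 0.035 -0.999 -0.001] y [ 0.999  0.035 -0.001] q6 0.86
```

View pics/scene3.png

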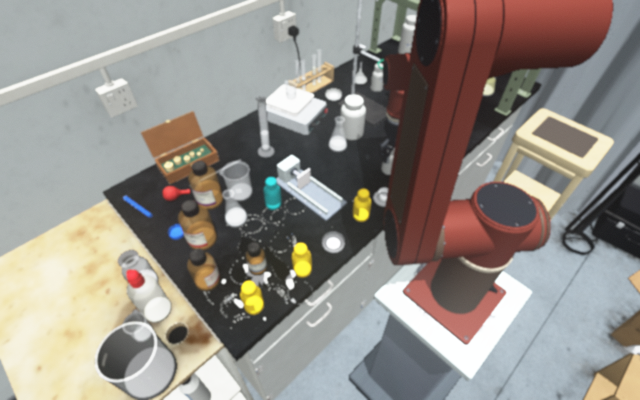

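send_rows(
  rows=[
    {"dp": [-1, 0, 0], "spin": 0},
    {"dp": [-2, 0, 0], "spin": 0},
    {"dp": [-3, 0, 0], "spin": 0},
    {"dp": [-4, 0, 0], "spin": 0},
    {"dp": [-4.8, 0, 0], "spin": 0},
  ],
)

```text
time_s: 4.1
eef_pos: [0.4243, -0.2394, 0.1893]
tcp_rot: [1.184, 1.225, -1.184]
wrist_force: [0.4, 0.8, -1.8]
width: 0.0488
```

```bash
python3 -c "
import re;s=open('h.py').read().replace('.506,.0325','.508,.0325').replace('c*x-s*y,s*x+c*y','(c*x-s*y)/1000,(s*x+c*y)/1000');open('h.py','w').write(s)"
python3 shot.py 4 wrist; python3 -c "
from h import *
print(rack(18),rack(22));to([*rack(18),.19],np.pi/2+RY)"
```

```text
t 4.1 p [ 0.4243 -0.2394  0.1893] w 0.0488 F [ 0.4  0.8 -1.8] z ax [ 0.035 -0.999  0.   ] y [0.999 0.035 0.   ] q6 0.86
[0.52598898 0.03312987] [0.52998653 0.03326984]
t 4.15 p [ 0.4255 -0.2403  0.1921] w 0.0484 F [1.6 0.3 0.3] z ax [ 0.035 -0.999  0.003] y [0.999 0.035 0.003] q6 0.86
dp [  0.07   4.4  -10.79]
spin -0.0
```

View pics/wrist4.png

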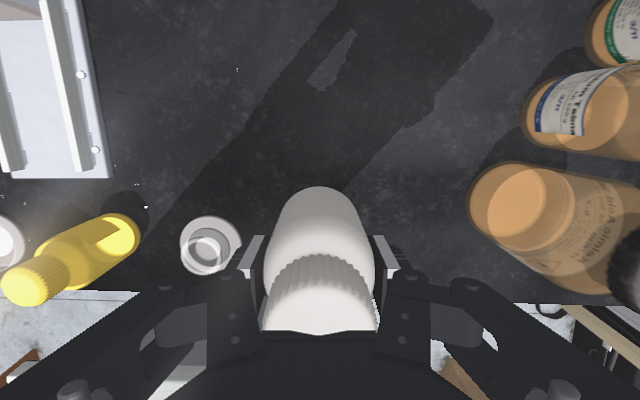

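send_rows(
  rows=[
    {"dp": [0, 0.4, -0.9], "spin": 0},
    {"dp": [0, 1.1, -2.7], "spin": 0},
    {"dp": [0, 1.9, -4.6], "spin": 0},
    {"dp": [0, 2.7, -6.5], "spin": 0},
    {"dp": [0, 3.4, -8.3], "spin": 0},
  ],
)

```text
time_s: 4.78
eef_pos: [0.5021, -0.0273, 0.1877]
tcp_rot: [1.184, 1.226, -1.184]
wrist_force: [0.9, 0.1, -0.9]
width: 0.0486
```

send_rows(
  rows=[
    {"dp": [0, 0.5, -1.3], "spin": 0},
    {"dp": [0, 0.8, -2.0], "spin": 0},
    {"dp": [0, 1.0, -2.4], "spin": 0},
    {"dp": [0, 1.0, -2.45], "spin": 0},
    {"dp": [0, 1.0, -2.45], "spin": 0},
  ],
)

```text
time_s: 5.4
eef_pos: [0.5247, 0.0322, 0.1882]
tcp_rot: [1.184, 1.225, -1.185]
wrist_force: [-0.1, 0.0, -1.8]
width: 0.0483
```

```bash
python3 shot.py 5 wrist top scene; python3 -c "
from h import *
to([*rack(18),.10],np.pi/2+RY)"
```

```text
t 5.4 p [0.5247 0.0322 0.1882] w 0.0483 F [-0.1  0.  -1.8] z ax [ 0.034 -0.999  0.   ] y [ 0.999  0.034 -0.   ] q6 1.449
t 5.55 p [0.5247 0.0322 0.1884] w 0.0485 F [-0.5 -0.5 -1.3] z ax [ 0.033 -0.999  0.   ] y [0.999 0.033 0.   ] q6 1.449
dp [ 3.53  0.05 -0.04]
spin -0.02
```

View pics/wrist5.png

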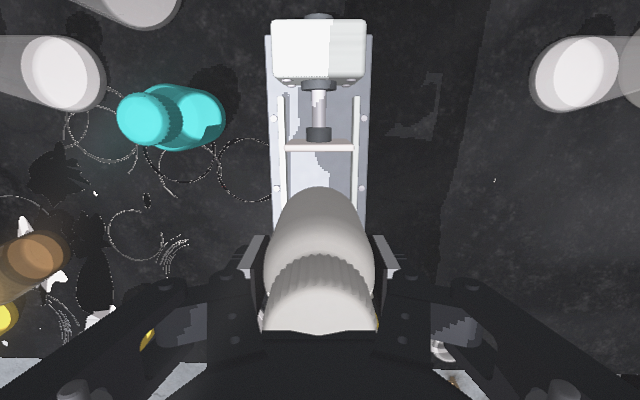

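View pics/scene5.png

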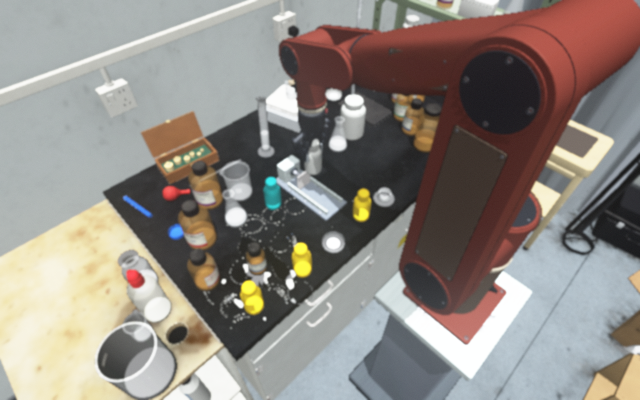

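Wrist view: plate top edge at row about 152 spanning cols 284–359, base sides at cols 266 and 371 (row 45), housing near-top edge at row 83. Bottle centred above the channel. Checking positions by ray.

```bash
python3 -c "
from h import *
g,o=pickle.load(open('pics/wrist5.pkl','rb'))
c,s=np.cos(RY),np.sin(RY)
def loc(u,v,z):
    p=ray(g,u,v,z,o);d=p[:2]-RO;print((u,v),p.round(4),'rack',(1000*np.array([c*d[0]+s*d[1],-s*d[0]+c*d[1]])).round(1))
loc(285,151,.077);loc(359,152,.077);loc(267,100,.01);loc(369,100,.01);loc(274,83,.076);loc(366,82,.076);loc(265.5,200,.01);loc(365,200,.01);loc(267,200,.01)
loc(285,142,.077);loc(271,21,.076);loc(365,19,.076)
d=np.array([.5247,.0322])-RO;print('tcp',c*d[0]+s*d[1],-s*d[0]+c*d[1])
"
```

```text
(285, 151) [0.5648 0.0597 0.077 ] rack [57.7 25.2]
(359, 152) [0.566  0.0014 0.077 ] rack [ 56.9 -33.1]
(267, 100) [0.6054 0.0844 0.01  ] rack [99.1 48.5]
(369, 100) [ 0.6088 -0.014   0.01  ] rack [ 99.1 -50. ]
(274, 83) [0.615  0.0683 0.076 ] rack [108.1  32.1]
(366, 82) [ 6.18e-01 -3.00e-04  7.60e-02] rack [108.8 -36.6]
(265.5, 200) [0.5049 0.087  0.01  ] rack [-1.2 54.6]
(365, 200) [ 0.5085 -0.0177  0.01  ] rack [ -1.2 -50.2]
(267, 200) [0.505  0.0854 0.01  ] rack [-1.2 53. ]
(285, 142) [0.5718 0.0598 0.077 ] rack [64.7 25. ]
(271, 21) [0.6563 0.0703 0.076 ] rack [149.6  32.6]
(365, 19) [0.6599 0.0036 0.076 ] rack [150.8 -34.2]
tcp 0.016679274437761005 -0.0008841969406494644
```

send_rows(
  rows=[
    {"dp": [0.8, 0, 0], "spin": 0},
    {"dp": [1.9, 0, 0], "spin": 0},
    {"dp": [3.0, 0, 0], "spin": 0},
    {"dp": [3.8, 0, 0], "spin": 0},
    {"dp": [4.15, 0, 0], "spin": 0},
  ],
)

```text
time_s: 6.18
eef_pos: [0.5239, 0.0326, 0.0833]
tcp_rot: [1.183, 1.227, -1.186]
wrist_force: [0.1, 0.1, -0.5]
width: 0.0484
```

```bash
python3 shot.py 6 scene; python3 -c "
from h import *
g,o=pickle.load(open('pics/scene6.pkl','rb'))
cv2.imwrite('pics/s6c.png',cv2.resize(g['frame'][130:230,250:370,::-1],None,fx=5,fy=5,interpolation=cv2.INTER_CUBIC))"
```

```text
t 6.17 p [0.5239 0.0326 0.0833] w 0.0484 F [ 0.1  0.1 -0.5] z ax [ 0.034 -0.999 -0.   ] y [ 0.999  0.034 -0.002] q6 1.449
```

View pics/s6c.png

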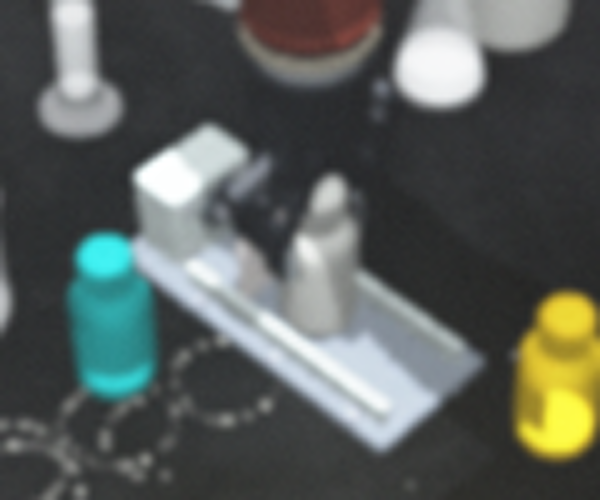

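The bottle is between the rails, in front of the plate. Lowering until it touches.

send_rows(
  rows=[
    {"dp": [0.1, 0, 0], "spin": 0},
    {"dp": [0.2, 0, 0], "spin": 0},
    {"dp": [0.28, 0, 0], "spin": 0},
    {"dp": [0.32, 0, 0], "spin": 0},
    {"dp": [0.32, 0, 0], "spin": 0},
  ],
)

```text
time_s: 6.85
eef_pos: [0.5248, 0.0331, 0.0766]
tcp_rot: [1.184, 1.225, -1.184]
wrist_force: [-0.1, 0.5, 0.0]
width: 0.0485
```

send_rows(
  rows=[
    {"dp": [0.05, 0, 0], "spin": 0},
    {"dp": [0.1, 0, 0], "spin": 0},
    {"dp": [0.12, 0, 0], "spin": 0},
    {"dp": [0.12, 0, 0], "spin": 0},
    {"dp": [0.12, 0, 0], "spin": 0},
  ],
)

```text
time_s: 7.48
eef_pos: [0.5256, 0.033, 0.0752]
tcp_rot: [1.184, 1.224, -1.183]
wrist_force: [-2.9, 1.0, 10.4]
width: 0.0485
```

Contact with the channel floor (10 N). Releasing, then rising.

send_rows(
  rows=[
    {"dp": [-0.06, 0, 0], "spin": 0},
    {"dp": [-0.06, 0, 0], "spin": 0},
    {"dp": [-0.06, 0, 0], "spin": 0},
    {"dp": [-0.06, 0, 0], "spin": 0},
    {"dp": [-0.06, 0, 0], "spin": 0},
  ],
  fingers=1,
)

```text
time_s: 8.1
eef_pos: [0.5248, 0.033, 0.0749]
tcp_rot: [1.184, 1.226, -1.184]
wrist_force: [0.4, 0.2, 0.3]
width: 0.0855
```

send_rows(
  rows=[
    {"dp": [-0.5, 0, 0], "spin": 0},
    {"dp": [-1.5, 0, 0], "spin": 0},
    {"dp": [-3, 0, 0], "spin": 0},
    {"dp": [-4.5, 0, 0], "spin": 0},
    {"dp": [-6, 0, 0], "spin": 0},
  ],
)

```text
time_s: 8.72
eef_pos: [0.5249, 0.033, 0.2273]
tcp_rot: [1.184, 1.224, -1.183]
wrist_force: [1.4, 0.3, 0.3]
width: 0.0851
```

```bash
python3 shot.py 7 wrist scene;  python3 -c "
from h import *
to([.4300,.331,.22],np.pi/2+RY)"
```

```text
t 8.72 p [0.5249 0.033  0.2273] w 0.0851 F [1.4 0.3 0.3] z ax [ 0.035 -0.999  0.   ] y [0.999 0.035 0.001] q6 1.449
t 8.82 p [0.5278 0.0329 0.2314] w 0.0856 F [0.6 1.1 0.4] z ax [ 0.035 -0.999  0.001] y [0.999 0.035 0.01 ] q6 1.449
dp [  0.41  -3.5  -12.06]
spin -0.0
```

View pics/wrist7.png

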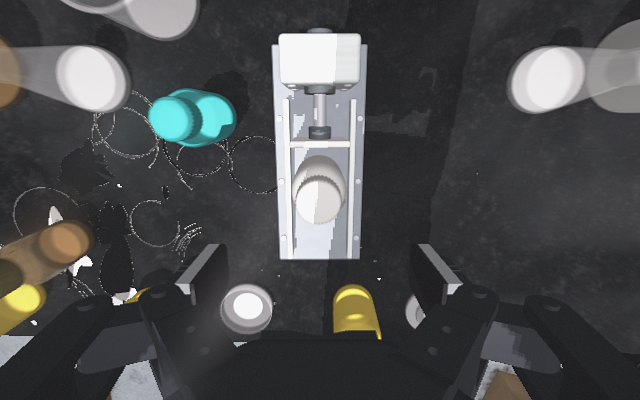

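View pics/scene7.png

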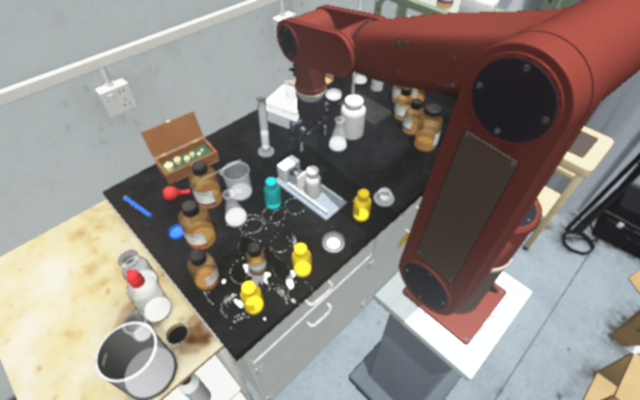

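The white bottle stands upright in the channel. Next, over to the amber bottle.

send_rows(
  rows=[
    {"dp": [0, -0.6, -2], "spin": 0},
    {"dp": [0, -1.2, -4.2], "spin": 0},
    {"dp": [0, -1.9, -6.4], "spin": 0},
    {"dp": [0, -2.5, -8.6], "spin": 0},
    {"dp": [0, -3.1, -10.6], "spin": 0},
  ],
)

```text
time_s: 9.45
eef_pos: [0.4372, 0.2969, 0.2251]
tcp_rot: [1.184, 1.225, -1.183]
wrist_force: [0.8, -0.0, 0.4]
width: 0.0855
```

send_rows(
  rows=[
    {"dp": [0, -0.3, -1.0], "spin": 0},
    {"dp": [0, -0.4, -1.4], "spin": 0},
    {"dp": [0, -0.4, -1.45], "spin": 0},
    {"dp": [0, -0.4, -1.45], "spin": 0},
    {"dp": [0, -0.4, -1.45], "spin": 0},
  ],
)

```text
time_s: 10.07
eef_pos: [0.4275, 0.3301, 0.225]
tcp_rot: [1.185, 1.224, -1.185]
wrist_force: [0.4, -0.0, -0.3]
width: 0.0852
```

```bash
python3 shot.py 8 wrist
```

```text
t 10.07 p [0.4275 0.3301 0.225 ] w 0.0852 F [ 0.4 -0.  -0.3] z ax [ 0.033 -0.999  0.   ] y [0.999 0.033 0.   ] q6 2.049
```

View pics/wrist8.png

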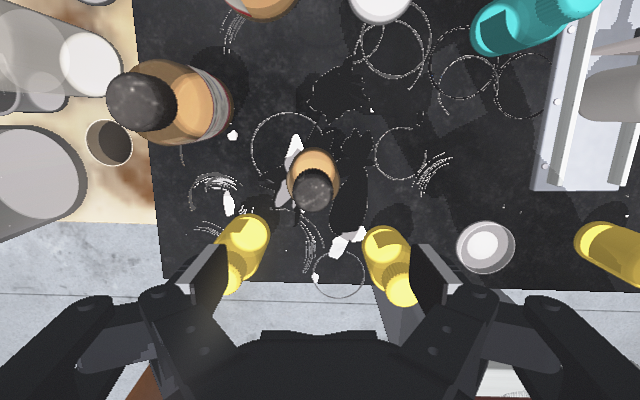

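Amber cap centre at (313,190), standing between the jaws; the yellows are at (240,245) and (390,260).

```bash
python3 -c "
from h import *
g,o=pickle.load(open('pics/wrist8.pkl','rb'))
p=ray(g,313,190,.116,o);print(p, ray(g,402,290,.1,o),ray(g,245,235,.08,o))
to([.431,.331,.066],np.pi/2+RY)"
```

```text
[0.43734647 0.33467986 0.116     ] [0.338843   0.24773321 0.1       ] [0.38140346 0.39958926 0.08      ]
t 10.12 p [0.4274 0.3302 0.2251] w 0.0852 F [ 0.2 -0.7 -0.5] z ax [ 0.033 -0.999  0.   ] y [0.999 0.033 0.   ] q6 2.049
dp [ 6.36  0.14 -0.03]
spin -0.02
```

send_rows(
  rows=[
    {"dp": [1.3, 0.26, -0.11], "spin": 0},
    {"dp": [3.0, 0.26, -0.11], "spin": 0},
    {"dp": [4.6, 0.26, -0.11], "spin": 0},
    {"dp": [5.8, 0.26, -0.11], "spin": 0},
    {"dp": [6.36, 0.26, -0.11], "spin": 0},
  ],
)

```text
time_s: 10.75
eef_pos: [0.4325, 0.3329, 0.0641]
tcp_rot: [1.182, 1.226, -1.187]
wrist_force: [-0.1, 0.3, -0.3]
width: 0.0855
```

send_rows(
  rows=[
    {"dp": [0, 0, 0], "spin": 0},
    {"dp": [0, 0, 0], "spin": 0},
    {"dp": [0, 0, 0], "spin": 0},
    {"dp": [0, 0, 0], "spin": 0},
    {"dp": [-0.1, 0, 0], "spin": 0},
  ],
  fingers=0,
  newtons=45,
)

```text
time_s: 11.38
eef_pos: [0.4335, 0.3342, 0.069]
tcp_rot: [1.184, 1.225, -1.183]
wrist_force: [-1.4, 0.2, -2.5]
width: 0.0495
```

```bash
python3 shot.py 9 wrist
```

```text
t 11.38 p [0.4335 0.3342 0.069 ] w 0.0495 F [-1.4  0.2 -2.5] z ax [ 0.035 -0.999 -0.   ] y [0.999 0.035 0.   ] q6 2.049
```

View pics/wrist9.png

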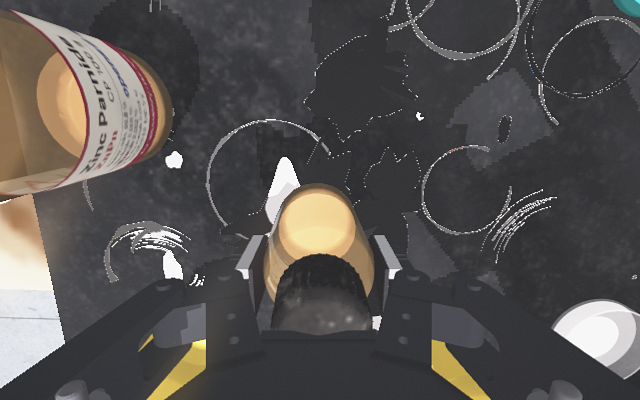

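send_rows(
  rows=[
    {"dp": [-0.8, 0, 0], "spin": 0},
    {"dp": [-2, 0, 0], "spin": 0},
    {"dp": [-3.4, 0, 0], "spin": 0},
    {"dp": [-4.6, 0, 0], "spin": 0},
    {"dp": [-5.2, 0, 0], "spin": 0},
  ],
)

```text
time_s: 12.05
eef_pos: [0.4338, 0.3343, 0.2002]
tcp_rot: [1.185, 1.225, -1.182]
wrist_force: [0.5, 0.1, -0.2]
width: 0.0495
```

```bash
python3 -c "
from h import *
to([*rack(-45),.2],np.pi/2+RY)"
```

```text
t 12.05 p [0.4338 0.3343 0.2002] w 0.0495 F [ 0.5  0.1 -0.2] z ax [ 0.035 -0.999 -0.001] y [0.999 0.035 0.002] q6 2.049
dp [-0.    0.75 12.17]
spin -0.0
```

send_rows(
  rows=[
    {"dp": [0, 0.1, 1.0], "spin": 0},
    {"dp": [0, 0.2, 2.9], "spin": 0},
    {"dp": [0, 0.3, 5.0], "spin": 0},
    {"dp": [0, 0.5, 7.1], "spin": 0},
    {"dp": [0, 0.6, 9.2], "spin": 0},
  ],
)

```text
time_s: 12.68
eef_pos: [0.4557, 0.1031, 0.1976]
tcp_rot: [1.183, 1.226, -1.184]
wrist_force: [1.1, 0.0, -2.5]
width: 0.05
```

send_rows(
  rows=[
    {"dp": [0, 0.1, 1.5], "spin": 0},
    {"dp": [0, 0.1, 2.4], "spin": 0},
    {"dp": [0, 0.1, 2.9], "spin": 0},
    {"dp": [0, 0.1, 2.97], "spin": 0},
    {"dp": [0, 0.1, 2.97], "spin": 0},
  ],
)

```text
time_s: 13.3
eef_pos: [0.4612, 0.0312, 0.1983]
tcp_rot: [1.183, 1.226, -1.183]
wrist_force: [0.2, 0.7, -2.3]
width: 0.0496
```

```bash
python3 shot.py 10 wrist top;python3 -c "
from h import *
to([*rack(-45),.09],np.pi/2+RY)"
```

```text
t 13.3 p [0.4612 0.0312 0.1983] w 0.0496 F [ 0.2  0.7 -2.3] z ax [ 0.035 -0.999 -0.   ] y [ 0.999  0.035 -0.   ] q6 1.432
t 13.4 p [0.4613 0.0314 0.1984] w 0.0495 F [ 0.1  0.6 -1.2] z ax [ 0.036 -0.999 -0.   ] y [ 0.999  0.036 -0.   ] q6 1.432
dp [4.34 0.07 0.02]
spin 0.01
```

View pics/wrist10.png

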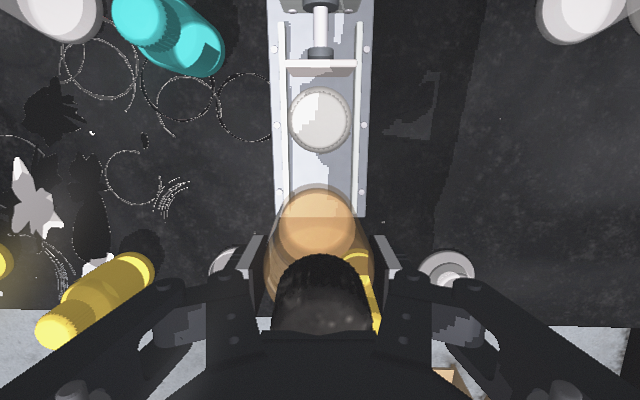

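White stands at cap (320,118), upright between the rails, and the amber is on the centre line behind it.

```bash
python3 -c "
from h import *
g,o=pickle.load(open('pics/wrist10.pkl','rb'))
c,s=np.cos(RY),np.sin(RY)
for u,v,z in [(320,119,.123),(285,68,.077),(357,69,.077)]:
    p=ray(g,u,v,z,o);d=p[:2]-RO;print(p,1000*np.array([c*d[0]+s*d[1],-s*d[0]+c*d[1]]))
"
```

```text
[0.52708216 0.03246343 0.123     ] [19.06919863 -0.70428549]
[0.56339616 0.06042348 0.077     ] [56.33935144 25.96790753]
[0.5646598  0.00524829 0.077     ] [ 55.67148122 -29.21771243]
```

send_rows(
  rows=[
    {"dp": [0.7, 0, 0.0], "spin": 0},
    {"dp": [1.8, 0, 0.0], "spin": 0},
    {"dp": [2.9, 0, 0.0], "spin": 0},
    {"dp": [3.8, 0, 0.0], "spin": 0},
    {"dp": [4.3, 0, 0.0], "spin": 0},
  ],
)

```text
time_s: 14.02
eef_pos: [0.4599, 0.0311, 0.0887]
tcp_rot: [1.182, 1.228, -1.185]
wrist_force: [-0.2, 0.6, -1.1]
width: 0.05
```

```bash
python3 shot.py 11 scene wrist; python3 -c "
from h import *
g,o=pickle.load(open('pics/scene11.pkl','rb'))
cv2.imwrite('pics/s11c.png',cv2.resize(g['frame'][130:230,250:370,::-1],None,fx=5,fy=5,interpolation=cv2.INTER_CUBIC))"
```

```text
t 14.03 p [0.4599 0.0311 0.0887] w 0.05 F [-0.2  0.6 -1.1] z ax [ 0.035 -0.999 -0.001] y [ 0.999  0.035 -0.003] q6 1.432
```

View pics/s11c.png

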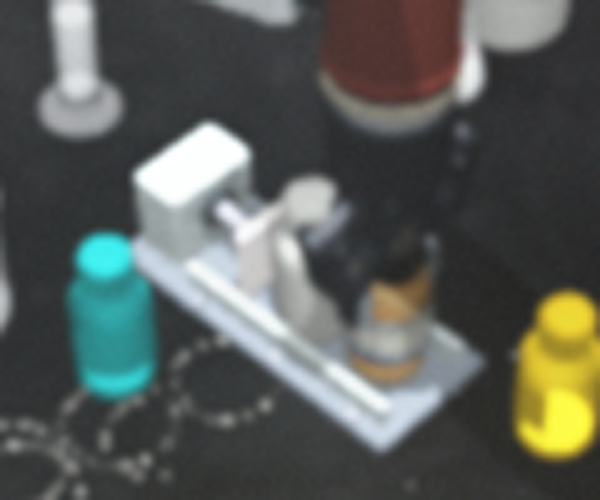

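View pics/wrist11.png

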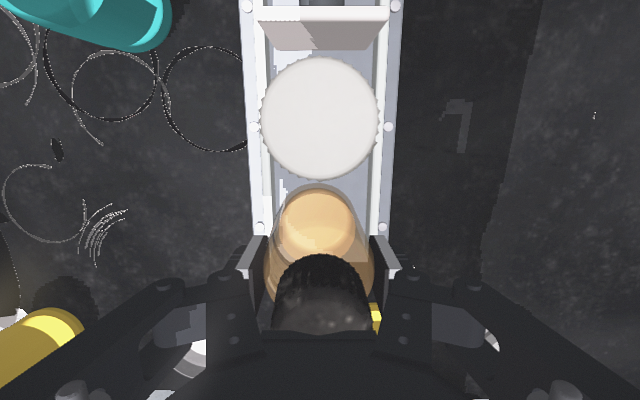

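send_rows(
  rows=[
    {"dp": [0.1, 0, 0], "spin": 0},
    {"dp": [0.2, 0, 0], "spin": 0},
    {"dp": [0.3, 0, 0], "spin": 0},
    {"dp": [0.4, 0, 0], "spin": 0},
    {"dp": [0.4, 0, 0], "spin": 0},
  ],
)

```text
time_s: 14.75
eef_pos: [0.4612, 0.0306, 0.0809]
tcp_rot: [1.184, 1.226, -1.184]
wrist_force: [0.5, 0.2, -2.4]
width: 0.0497
```

send_rows(
  rows=[
    {"dp": [0.03, 0, 0], "spin": 0},
    {"dp": [0.06, 0, 0], "spin": 0},
    {"dp": [0.08, 0, 0], "spin": 0},
    {"dp": [0.08, 0, 0], "spin": 0},
    {"dp": [0.08, 0, 0], "spin": 0},
  ],
)

```text
time_s: 15.38
eef_pos: [0.4614, 0.0306, 0.0791]
tcp_rot: [1.184, 1.225, -1.184]
wrist_force: [0.2, 0.2, -1.0]
width: 0.0499
```

send_rows(
  rows=[
    {"dp": [0.02, 0, 0], "spin": 0},
    {"dp": [0.04, 0, 0], "spin": 0},
    {"dp": [0.06, 0, 0], "spin": 0},
    {"dp": [0.06, 0, 0], "spin": 0},
    {"dp": [0.06, 0, 0], "spin": 0},
  ],
)

```text
time_s: 16.0
eef_pos: [0.4618, 0.0306, 0.078]
tcp_rot: [1.184, 1.225, -1.183]
wrist_force: [-1.1, 0.7, 4.4]
width: 0.0501
```

The amber is on the floor. I release and regrip it so that it stands flat by itself before I press.

send_rows(
  rows=[
    {"dp": [0, 0, 0], "spin": 0},
    {"dp": [0, 0, 0], "spin": 0},
    {"dp": [0, 0, 0], "spin": 0},
    {"dp": [0, 0, 0], "spin": 0},
    {"dp": [0, 0, 0], "spin": 0},
  ],
  fingers=0.8,
)

```text
time_s: 16.62
eef_pos: [0.4614, 0.0306, 0.0775]
tcp_rot: [1.184, 1.225, -1.184]
wrist_force: [0.1, 0.3, 0.2]
width: 0.0682
```

send_rows(
  rows=[
    {"dp": [0, 0, 0], "spin": 0},
    {"dp": [0, 0, 0], "spin": 0},
    {"dp": [0, 0, 0], "spin": 0},
    {"dp": [0, 0, 0], "spin": 0},
    {"dp": [0, 0, 0], "spin": 0},
  ],
  fingers=0,
  newtons=50,
)

```text
time_s: 17.25
eef_pos: [0.4617, 0.0306, 0.0779]
tcp_rot: [1.184, 1.225, -1.183]
wrist_force: [-1.7, 0.0, 6.4]
width: 0.0494
```

```bash
python3 -c "
from h import *
to([*rack(-9),.078],np.pi/2+RY)"
```

```text
t 17.25 p [0.4617 0.0306 0.0779] w 0.0494 F [-1.7  0.   6.4] z ax [ 0.035 -0.999  0.   ] y [0.999 0.035 0.001] q6 1.432
dp [-0.    1.49 -0.01]
spin -0.0
```

send_rows(
  rows=[
    {"dp": [-0.04, 0.1, 0], "spin": 0},
    {"dp": [-0.04, 0.22, 0], "spin": 0},
    {"dp": [-0.04, 0.34, 0], "spin": 0},
    {"dp": [-0.04, 0.44, 0], "spin": 0},
    {"dp": [-0.04, 0.5, 0], "spin": 0},
  ],
)

```text
time_s: 17.88
eef_pos: [0.4737, 0.0311, 0.0783]
tcp_rot: [1.183, 1.226, -1.184]
wrist_force: [-0.7, -0.1, -1.5]
width: 0.0497
```

send_rows(
  rows=[
    {"dp": [0, 0.08, 0], "spin": 0},
    {"dp": [0, 0.16, 0], "spin": 0},
    {"dp": [0, 0.24, 0], "spin": 0},
    {"dp": [0, 0.32, 0], "spin": 0},
    {"dp": [0, 0.38, 0], "spin": 0},
  ],
)

```text
time_s: 18.5
eef_pos: [0.4835, 0.0314, 0.0786]
tcp_rot: [1.184, 1.225, -1.184]
wrist_force: [-0.4, 0.4, -2.0]
width: 0.0493
```

```bash
python3 shot.py 12 scene wrist; python3 -c "
from h import *
g,o=pickle.load(open('pics/scene12.pkl','rb'))
cv2.imwrite('pics/s12c.png',cv2.resize(g['frame'][130:230,250:370,::-1],None,fx=5,fy=5,interpolation=cv2.INTER_CUBIC))"
```

```text
t 18.5 p [0.4835 0.0314 0.0786] w 0.0493 F [-0.4  0.4 -2. ] z ax [ 0.035 -0.999 -0.   ] y [0.999 0.035 0.   ] q6 1.438
```

View pics/s12c.png

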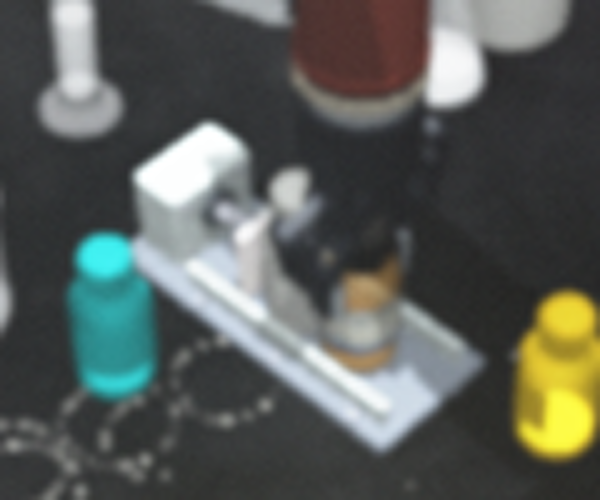

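View pics/wrist12.png

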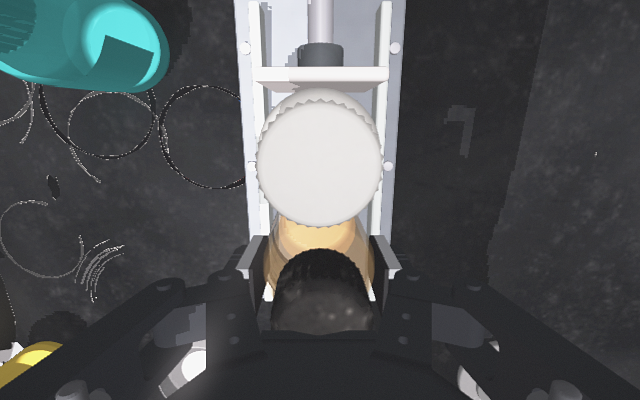

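White is upright close to the plate. The Fz of about −2 N suggests the amber is hanging by a hair, so I lower 1 mm while advancing slowly.

send_rows(
  rows=[
    {"dp": [0.02, 0.08, 0], "spin": 0},
    {"dp": [0.04, 0.16, 0], "spin": 0},
    {"dp": [0.04, 0.24, 0], "spin": 0},
    {"dp": [0.04, 0.32, 0], "spin": 0},
    {"dp": [0.04, 0.4, 0], "spin": 0},
  ],
)

```text
time_s: 19.23
eef_pos: [0.4912, 0.0317, 0.0782]
tcp_rot: [1.18, 1.23, -1.188]
wrist_force: [-14.1, 0.2, 15.2]
width: 0.0494
```

send_rows(
  rows=[
    {"dp": [0, 0.07, 0], "spin": 0},
    {"dp": [0, 0.14, 0], "spin": 0},
    {"dp": [0, 0.2, 0], "spin": 0},
    {"dp": [0, 0.26, 0], "spin": 0},
    {"dp": [0, 0.32, 0], "spin": 0},
  ],
)

```text
time_s: 19.85
eef_pos: [0.4987, 0.0321, 0.0781]
tcp_rot: [1.18, 1.231, -1.189]
wrist_force: [-15.8, 0.8, 18.2]
width: 0.0493
```

```bash
python3 shot.py 13 wrist
```

```text
t 19.85 p [0.4987 0.0321 0.0781] w 0.0493 F [-15.8   0.8  18.2] z ax [ 0.035 -0.999 -0.   ] y [ 0.999  0.035 -0.007] q6 1.443
```

View pics/wrist13.png

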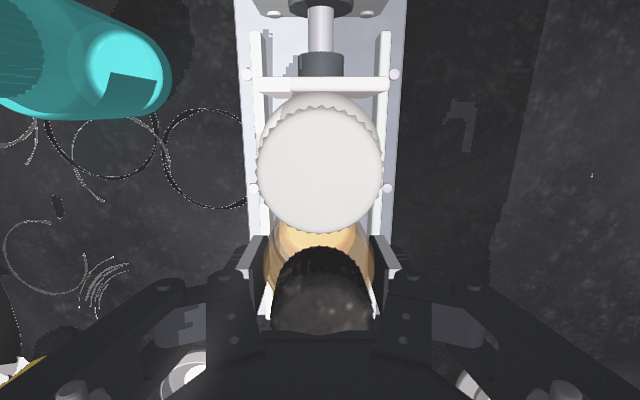

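The row is in contact and the plate is moving. Floor load is 18 N, so I ease up slightly and continue.

send_rows(
  rows=[
    {"dp": [-0.04, 0.03, 0], "spin": 0},
    {"dp": [-0.04, 0.1, 0], "spin": 0},
    {"dp": [-0.04, 0.17, 0], "spin": 0},
    {"dp": [-0.04, 0.24, 0], "spin": 0},
    {"dp": [-0.04, 0.3, 0], "spin": 0},
  ],
)

```text
time_s: 20.52
eef_pos: [0.5059, 0.0324, 0.0782]
tcp_rot: [1.18, 1.231, -1.189]
wrist_force: [-13.2, -0.2, 11.1]
width: 0.05
```

send_rows(
  rows=[
    {"dp": [0, 0.05, 0], "spin": 0},
    {"dp": [0, 0.1, 0], "spin": 0},
    {"dp": [0, 0.15, 0], "spin": 0},
    {"dp": [0, 0.2, 0], "spin": 0},
    {"dp": [0, 0.24, 0], "spin": 0},
  ],
)

```text
time_s: 21.15
eef_pos: [0.5115, 0.0326, 0.0782]
tcp_rot: [1.179, 1.232, -1.189]
wrist_force: [-14.9, -0.3, 12.1]
width: 0.0494
```

```bash
python3 shot.py 14 wrist scene;  python3 -c "
from h import *
g,o=pickle.load(open('pics/scene14.pkl','rb'))
cv2.imwrite('pics/s14c.png',cv2.resize(g['frame'][130:230,250:370,::-1],None,fx=5,fy=5,interpolation=cv2.INTER_CUBIC))"
```

```text
t 21.15 p [0.5115 0.0326 0.0782] w 0.0494 F [-14.9  -0.3  12.1] z ax [ 0.035 -0.999 -0.   ] y [ 0.999  0.035 -0.008] q6 1.446
```

View pics/wrist14.png

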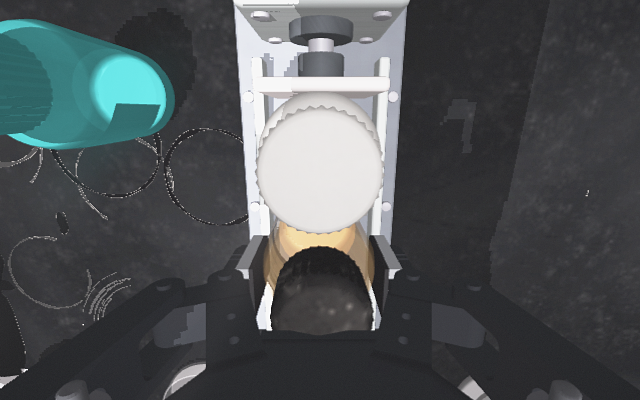

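View pics/s14c.png

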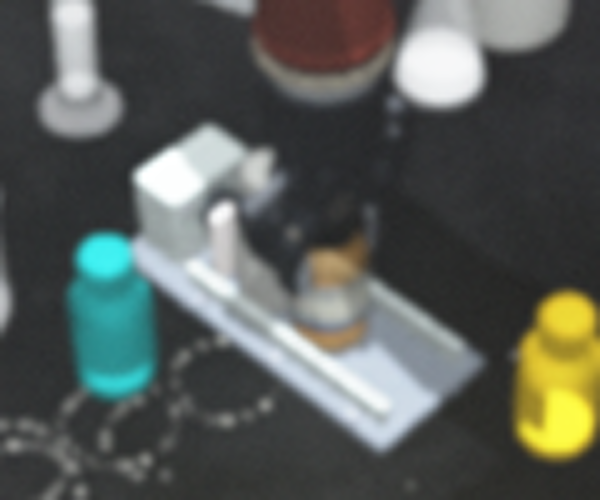

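send_rows(
  rows=[
    {"dp": [0, 0.03, 0], "spin": 0},
    {"dp": [0, 0.06, 0], "spin": 0},
    {"dp": [0, 0.09, 0], "spin": 0},
    {"dp": [0, 0.12, 0], "spin": 0},
    {"dp": [0, 0.14, 0], "spin": 0},
  ],
)

```text
time_s: 21.88
eef_pos: [0.5148, 0.0327, 0.0782]
tcp_rot: [1.179, 1.232, -1.19]
wrist_force: [-15.3, 1.2, 13.8]
width: 0.0496
```

send_rows(
  rows=[
    {"dp": [0, 0.02, 0], "spin": 0},
    {"dp": [0, 0.04, 0], "spin": 0},
    {"dp": [0, 0.06, 0], "spin": 0},
    {"dp": [0, 0.08, 0], "spin": 0},
    {"dp": [0, 0.1, 0], "spin": 0},
  ],
)

```text
time_s: 22.5
eef_pos: [0.5171, 0.0328, 0.0782]
tcp_rot: [1.179, 1.233, -1.19]
wrist_force: [-16.2, -1.2, 13.1]
width: 0.0498
```

send_rows(
  rows=[
    {"dp": [0, 0.02, 0], "spin": 0},
    {"dp": [0, 0.04, 0], "spin": 0},
    {"dp": [0, 0.06, 0], "spin": 0},
    {"dp": [0, 0.08, 0], "spin": 0},
    {"dp": [0, 0.1, 0], "spin": 0},
  ],
)

```text
time_s: 23.12
eef_pos: [0.5179, 0.0329, 0.0781]
tcp_rot: [1.177, 1.236, -1.193]
wrist_force: [-23.4, -0.7, 21.5]
width: 0.0495
```

```bash
python3 shot.py 15 wrist
```

```text
t 23.12 p [0.5179 0.0329 0.0781] w 0.0495 F [-23.4  -0.7  21.5] z ax [ 0.035 -0.999 -0.   ] y [ 0.999  0.035 -0.014] q6 1.448
```

View pics/wrist15.png

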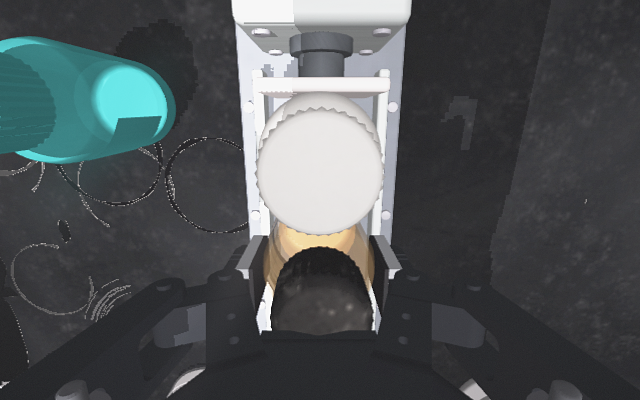

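Force jumped (16→23 N) while motion stalled and the rod collar meets the flange, so this is the hard stop. I ease the vertical load a little, hold, and verify.

send_rows(
  rows=[
    {"dp": [-0.03, 0, 0], "spin": 0},
    {"dp": [-0.04, 0, 0], "spin": 0},
    {"dp": [-0.04, 0.01, 0], "spin": 0},
    {"dp": [-0.04, 0.02, 0], "spin": 0},
    {"dp": [-0.04, 0.02, 0], "spin": 0},
  ],
)

```text
time_s: 23.8
eef_pos: [0.5179, 0.0329, 0.0782]
tcp_rot: [1.176, 1.236, -1.194]
wrist_force: [-21.6, -0.9, 13.5]
width: 0.0495
```

```bash
python3 shot.py 16 wrist scene top;  python3 -c "
from h import *
c,s=np.cos(RY),np.sin(RY)
g,o=pickle.load(open('pics/wrist16.pkl','rb'))
for n,u,v,z in [('plate top near edge?',320,91,.077),('plate far',320,79,.077),('housing near',320,27,.076),('white cap',320,163,.123)]:
    p=ray(g,u,v,z,o);d=p[:2]-RO;print(n,(1000*np.array([c*d[0]+s*d[1],-s*d[0]+c*d[1]])).round(1))
d=o['eef_pos'][:2]-RO;print('tcp',c*d[0]+s*d[1])
g,o=pickle.load(open('pics/scene16.pkl','rb'))
cv2.imwrite('pics/s16c.png',cv2.resize(g['frame'][130:230,250:370,::-1],None,fx=5,fy=5,interpolation=cv2.INTER_CUBIC))"
```

```text
t 23.8 p [0.5179 0.0329 0.0782] w 0.0495 F [-21.6  -0.9  13.5] z ax [ 0.035 -0.999 -0.   ] y [ 0.999  0.035 -0.014] q6 1.448
plate top near edge? [87.5 -0.6]
plate far [92.  -0.6]
housing near [110.8  -0.5]
white cap [66.1 -0.4]
tcp 0.009908925148901768
```

View pics/s16c.png

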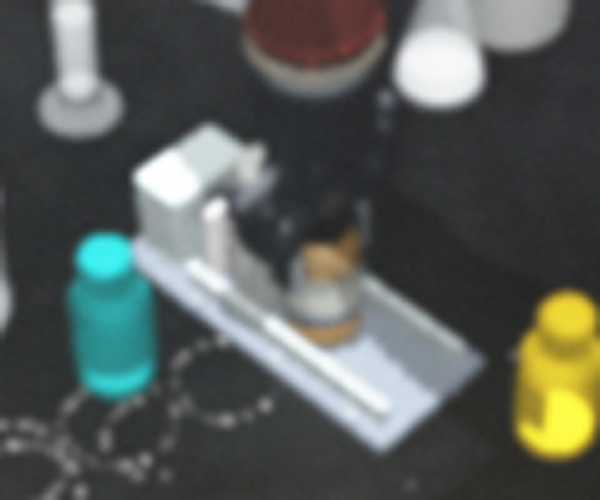

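View pics/top16.png

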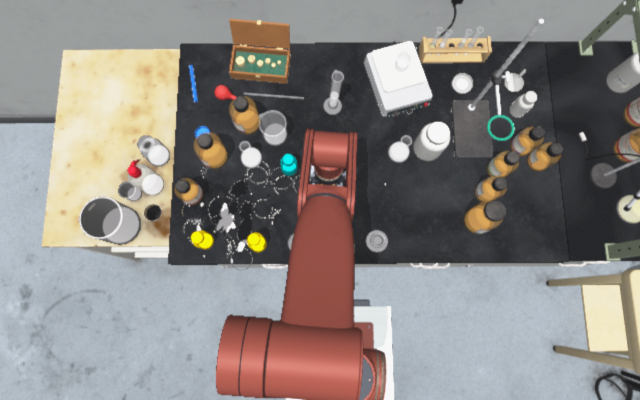

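View pics/wrist16.png

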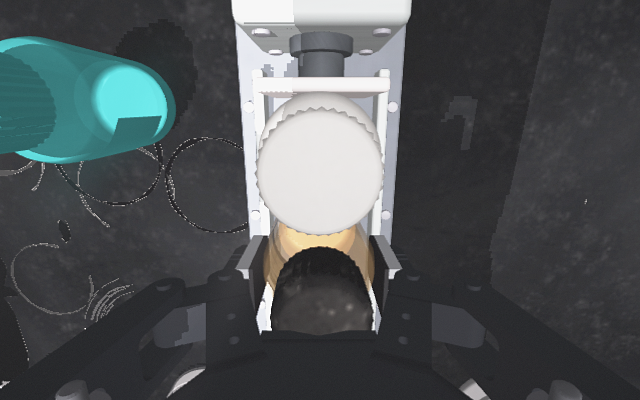

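Top view: the other bottles and yellows are where they were. To check the white bottle is upright I'll project the expected cap-top circle onto the wrist view.

```bash
python3 -c "
from h import *
g,o=pickle.load(open('pics/wrist16.pkl','rb'))
c,s=np.cos(RY),np.sin(RY)
im=g['frame'][:,:,::-1].copy()
for x,col in [(59,(0,0,255)),(61,(0,160,0)),(64,(255,0,0))]:
    P=[]
    for a in np.linspace(0,2*np.pi,60):
        X,Y=x/1000+.019*np.cos(a),-.0005+.019*np.sin(a);P.append(proj(g,[*(RO+[c*X-s*Y,s*X+c*Y]),.123],o))
    P=np.array(P);print(x,P.min(0),P.max(0));cv2.polylines(im,[P.astype(int)],True,col,1)
cv2.imwrite('pics/chk.png',cv2.resize(im[60:260,200:440],None,fx=3,fy=3))
"
```

```text
59 [252.63653756 118.14438431] [387.84530822 249.4901593 ]
61 [252.21387146 110.26428894] [388.30989077 243.33760082]
64 [251.5693685  98.2362634] [389.01831102 233.96557872]
```

View pics/chk.png

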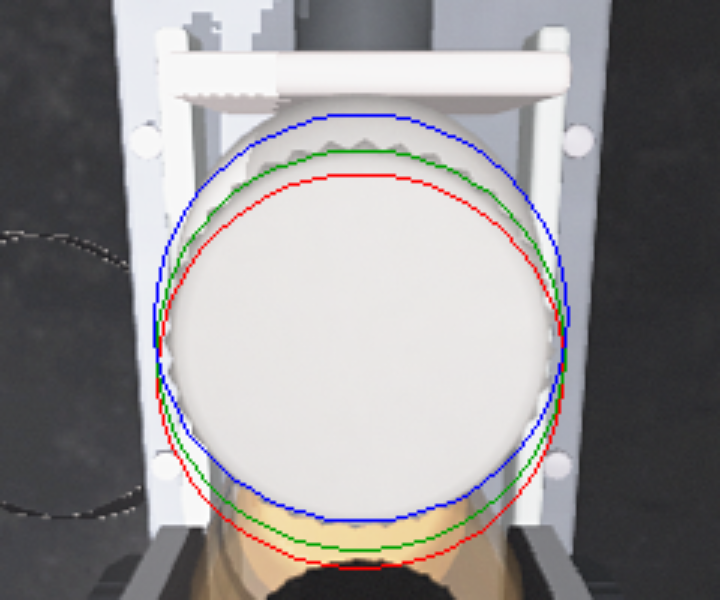

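The cap circle sits at about 61–63 mm as measured. After the camera's usual +1.5–2 mm bias that fits the expected 59 mm, so the white bottle is upright to within about 1°. One last hold before handing in, to see that the push persists.

send_rows(
  rows=[
    {"dp": [0, 0, 0], "spin": 0},
    {"dp": [0, 0, 0], "spin": 0},
    {"dp": [0, 0, 0], "spin": 0},
    {"dp": [0, 0, 0], "spin": 0},
    {"dp": [0, 0, 0], "spin": 0},
  ],
)

```text
time_s: 24.58
eef_pos: [0.5179, 0.0329, 0.0782]
tcp_rot: [1.176, 1.236, -1.194]
wrist_force: [-21.4, -0.6, 13.4]
width: 0.0497
```

```bash
python3 -c "
from h import *
o,M=st();print(o['qd'].round(3))
from bench import env
print(env.close_job())"
```

```text
t 24.57 p [0.5179 0.0329 0.0782] w 0.0497 F [-21.4  -0.6  13.4] z ax [ 0.035 -0.999 -0.   ] y [ 0.999  0.035 -0.014] q6 1.448
[ 0.001  0.     0.    -0.     0.001  0.001]
the job is handed in; nothing more can be done
None
```

I stood the white bottle in front of the pusher plate and the small amber bottle behind it. Gripping the amber, I pressed the row slowly to the hard stop and handed the job in at 24.6 s while still holding it there.

- **Hard stop:** Motion stalled while the push rose from 16 to 23 N. It then held steady at about 21 N along the rack with 13 N on the floor. The plate face measured about 87 mm against the expected 85 mm, and the camera had already read it about 1–2 mm high with the plate at rest.
- **Upright:** The white bottle looks upright, within about 1°. Its cap measured 61–63 mm along the rack against the expected 59 mm, partly that same camera bias. The gripper, and so probably the amber bottle, leans about 0.8° from the arm giving under load.
- **Clearance:** The gripper should clear the white bottle and the plate; I judged this from geometry and the images. In the last top view, the other glassware and bottles that can be seen stand where they were. The yellow bottle in front of the rack is hidden by the arm there, but the last scene view shows it in place.

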